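Unlock the spring-lidded parts box with its service key

TASK

Take the red-handled key from its wooden block, put it in the lock of the steel parts box and, feeling for the keyway without forcing the lock, push it fully home; then turn it clockwise to the open mark so that the hidden bolt lets go and the lid springs fully open. Leave the key in the lock, pushed home, with the hand clear, and do not disturb the stopper, the eraser cap, the pencil barrel or the slide gauge.

Things in the scene. Friction and masses are not known exactly. Their poses are not given: they have to be found in the camera images.
- key_grip (a point): centre of the flat red handle of a key (80 g) that stands upright, blade down, in its block. Handle 36 mm wide (own x), 10 mm thick (own y), 40 mm tall (own z, up): pinch it across the 10 mm. The key is the same after half a turn.
- key_shoulder (a point): on the key's axis, underside of its round steel shoulder (29 mm across, 4 mm thick), 24 mm below the handle's centre; same axes. The shoulder rests on the block at the start and on the lock's rosette when the key is home.
- key_tip (a point): end of the key's flat steel blade, 28 mm below the shoulder's underside. Blade 18 mm wide (own x) by 4 mm thick (own y); the last 1.5 mm narrow to 16.5 mm.
- key: the whole key; origin as key_shoulder.
- key_block: fixed wooden block 70 x 70 x 40 mm high, origin at the centre of its underside. The blade stands loosely in an 20 x 6 mm (x by y) hole, 34 mm deep, in the middle of its top: lift the key 30 mm or more straight up to clear it.
- lock_face (a point): centre of the lock's round steel rosette (36 mm across) in the plane of its top, 10 mm above the deck, 95 mm above the table; axes as the box (x from deck to lid, z up). A countersink (25 mm wide, 4 mm deep) leads to a round bore 20 mm across, 5 mm deep. The lock bears at most 45 N of contact force from the key.
- plug_face (a point): centre of the brass plug's face, 9 mm below the rosette's top; axes as the box. Its slot, 19.5 x 5.4 mm, lies at an unknown angle 0.65 to 1.65 rad anticlockwise (from above) of x, held by friction (0.08 N m). A key over 0.08 rad out of line stands on this face; in line it drops 14 mm in, then 5 mm against a spring (2 to 4.5 N) to home.
- closed_mark (a point): red dot on the deck, 22.5 mm from the lock's axis, square to the box's x (to its +y): nominal closed position, from which the loose plug strays. Only with the shoulder down on the rosette (within 1 mm) can the plug turn clockwise to less than 0.6 rad from x, with about 0.15 N m.
- open_mark (a point): green dot on the deck, 22.5 mm from the lock's axis along the box's x: slot and key lie in line with x when fully open, against a stop. The bolt lets go about 0.4 rad before it. Once turned there the key is held in the lock and can be let go.
- case: fixed grey steel box 240 (x) x 220 (y) x 85 mm high, origin at the centre of its underside, x towards the lid's hinge. The front 66 mm of its top is a fixed deck with the lock, 86 mm to -x of the origin on the middle line; the rest is the blue lid.
- lid (a joint): angle of the blue lid, hinged along the box's +x edge: 0 shut, 1.25 rad fully open. Its front edge lies 34 mm from the lock's axis. A hidden bolt holds it; released, its spring opens it in about 2 s if nothing is in the way.
- stopper_center (a point): loose cobalt blue glass bottle stopper standing upright, 48 mm tall, 37 mm across; centre.
- eraser_cap_center (a point): loose black eraser cap standing upright, 28 mm tall, 26 mm across; centre.
- barrel_center (a point): loose lime green pencil barrel, 16 mm across and 110 mm long, lying in a wooden tray 150 x 32 x 18 mm (long side along x); centre.
- gauge_center (a point): loose wooden slide gauge lying flat, beam 200 x 20 x 9 mm with jaws to one side; centre of the beam.
Not all that is in view belongs to the job. Leave any green look-alike of the key alone.

How it is judged:
By the outcome, as a careful person would: the job done as asked, in the order asked, and still so for the second after the job is handed in, with the robot touching nothing.
It also fails if it takes over 67 s, if anything falls off the work surface, if the arm or the gripper's body presses on something with over 40 N, if the wrist force passes 120 N, or if a joint passes its speed limit or range.

ROBOT

A 6-joint arm with a two-finger parallel gripper is mounted at the origin on the work surface. World frame = base frame: x ahead of the robot, y to its left, z up, the work surface at z = 0. Lengths are in m, angles in rad, forces in N, time in s.
With the tool pointing down it reaches from about 0.4 to 0.925 m from the base axis. Payload 3.4 kg.
Tool frame: the origin (TCP) lies at the very end of the fingers, on their centre line; the grasp point (between the pads) lies behind it (hold_point_z is the z of the grasp point in the tool frame, in m); z points along the fingers, y is the line along which they close (so a half turn about z gives the same grasp; the last joint's range is limited). The gripper opens to 85 mm and grips with 20 to 120 N. Pads are 22 mm wide; open, the fingers measure 114 mm over their backs; the gripper's body (76 mm by 85 mm) begins 54 mm behind the grasp point. The pads swing forward as they close: fully open they stand 13 mm farther back than shut.
Start: joints at [1.226, 0.307, 1.506, -0, 1.328, -0.073], TCP at [0.154, 0.554, 0.231] pointing down, gripper open.
Joint ranges: [-3.12, 3.12], [-1.05, 2.28], [0.14, 2.33], [-1.42, 4.57], [0.1, 2.73], [-2.68, 2.68]. Speed limits (rad/s): [2.57, 2.57, 3.14, 3.14, 3.14, 3.14].

INTERFACE

Orientations are given as a unit quaternion [x, y, z, w].
In Python, from workcell import * gives the robot as it stands.
- The arm moves only by the shell command python3 -m jog 'ROWS' [FORCE]. ROWS is JSON, a list of rows, each a list of 7 numbers: the shift along the tool's x, y, z each as a share of 0.05 m, from -1 to 1, then the turn, a rotation vector about the tool's x, y, z each as a share of 0.5 rad, from -1 to 1, then the closure, from 0 (fully open) to 1 (shut). A call has 1 to 12 rows; each row shifts and turns the commanded pose from where the row before left it, along the tool's axes as they then stand; what a row does not reach is not made up. A row lasts 1/10 s, in which the tool goes at most 50 mm and 8.59 degrees, less where a joint would pass 70% of its speed; a pose out of reach is approached as far as the arm can. A call with a number of a shift or a turn outside -1 to 1 is refused whole. A call with a gripper value outside its range is refused whole. The fingers move at their own pace and stop on an object; FORCE is the grip in N (left out, the last holds). Time passes only in rows, so rows that do not move let the fingers close. It gives the time, the measured TCP pose, the force, the opening and the grip force at its end, in the units of the state.
- get_state(): the state, without advancing time (a new reading comes with each control period).
- snapshot(name): name is "scene" or "side" or "wrist"; returns a dict with "pixels" (400x640x3 uint8, red, green, blue), "range_z" (400x640 float32, m along the optical axis (not along the pixel's ray), 0 where there is no reading), "fx", "fy", "cx", "cy" (pixels), "origin" and "orientation" of the camera in the world; the wrist camera has in their place "mount" (4x4, takes a point from camera to tool coordinates, whose origin is the TCP and whose axes are the flange's). Camera axes: x right, y down, z forward; pixel columns grow to the right and rows downward; lengths in m; the calibration is good to about 2 mm. A picture is of the moment at which its call begins: read the wrist's pose just before it.
- finish_job(): hands the job in; it is judged then, once.
The state is a dict: "time": time; "qpos": joint angles; "qvel": joint speeds; "tau": joint torques, N m; "eef_pos": TCP position; "tcp_rot": TCP orientation; "force": force on the tool from outside, world axes, zero at the start; "moment": the same for the moment, N m; "grip_width": finger opening in m; "grip_force": force on a finger pad.
Only numpy, scipy, OpenCV 4.12 (cv2) and the standard library are available. Lean on these libraries where they do the work, as an engineer would, in place of code of your own. Each camera call takes 0.05 s, during which the arm holds its last target. There are 200 camera calls.

## Working session

There is one attempt and no reset: what is moved stays moved. The work goes in short steps, Python scripts to look and compute and a shell command to move; the robot and the scene stay as the last step left them, time stands still between calls to the robot, and variables do not carry over. Pictures are saved under pics/ and viewed, at most 10 in all, crops included, and the job is handed in when it is done.

```bash
mkdir -p pics; ls
cat > h.py <<'E'
from workcell import *
import numpy as np, cv2
from scipy.spatial.transform import Rotation as R
def shot(n):
    s=get_state(); d=snapshot(n)
    if n=="wrist":
        T=np.eye(4);T[:3,:3]=R.from_quat(s["tcp_rot"]).as_matrix();T[:3,3]=s["eef_pos"];T=T@np.array(d["mount"])
    else:
        T=np.eye(4);T[:3,:3]=R.from_quat(d["orientation"]).as_matrix() if np.size(d["orientation"])==4 else np.array(d["orientation"]);T[:3,3]=d["origin"]
    z=d["range_z"];v,u=np.mgrid[:z.shape[0],:z.shape[1]]
    P=np.stack([(u-d["cx"])/d["fx"]*z,(v-d["cy"])/d["fy"]*z,z],-1)@T[:3,:3].T+T[:3,3]
    P[z<=0]=np.nan
    return d["pixels"],P,T,d
E
python3 - <<'E'
from h import *
s=get_state();print({k:np.round(v,3) for k,v in s.items()})
for n in("scene","side"):
    im,P,T,d=shot(n);cv2.imwrite(f"pics/{n}0.png",im[...,::-1]);np.save(f"{n}0.npy",P);print(T.round(3))
E
```

```text
pics
{'time': np.float64(0.0), 'qpos': array([ 1.226,  0.308,  1.508, -0.   ,  1.328, -0.074]), 'qvel': array([-0.   , -0.001, -0.003,  0.003,  0.001, -0.001]), 'tau': array([ 0.0000e+00, -4.5756e+01, -2.5192e+01, -0.0000e+00,  1.3000e-02,
       -0.0000e+00]), 'eef_pos': array([0.154, 0.553, 0.23 ]), 'tcp_rot': array([ 0.135,  0.991, -0.001, -0.   ]), 'force': array([ 0.257, -0.271, -0.026]), 'moment': array([0.006, 0.011, 0.035]), 'grip_force': np.float64(0.0), 'grip_width': np.float64(0.085)}
[[-0.9    0.262 -0.347  0.938]
 [ 0.435  0.56  -0.705  0.641]
 [ 0.01  -0.786 -0.619  0.695]
 [ 0.     0.     0.     1.   ]]
[[ 0.853 -0.318  0.414  0.162]
 [-0.521 -0.482  0.704 -0.768]
 [-0.024 -0.817 -0.577  0.72 ]
 [ 0.     0.     0.     1.   ]]
```

View pics/scene0.png

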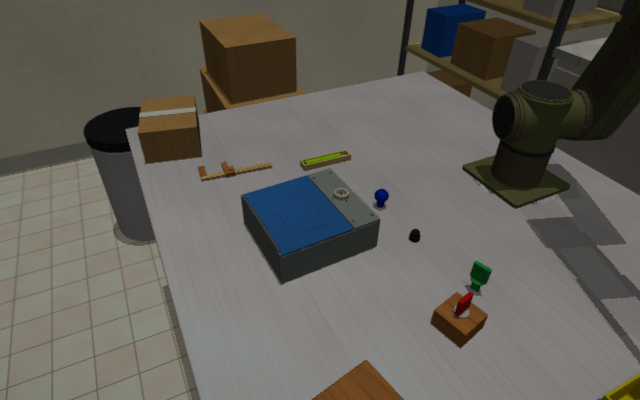

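View pics/side0.png

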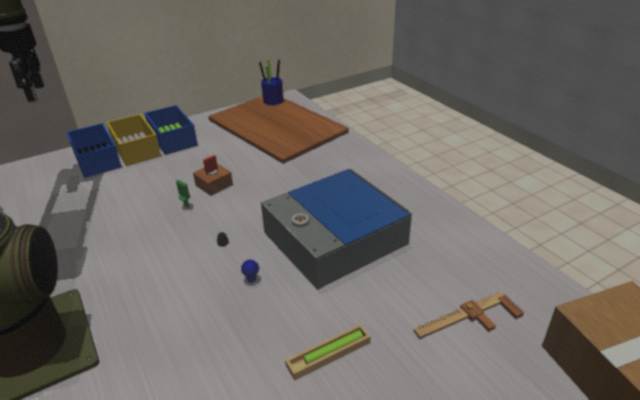

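In the scene view the red key stands in its block at (464,304), with a green look-alike at (480,272). The lock rosette is at (341,192), the stopper at (381,197) and the eraser cap at (415,236). The side view agrees, with the key at (210,165) and the rosette at (300,219).

Run:
```python
from h import *
for n in("scene","side"):
    im=cv2.imread(f"pics/{n}0.png")[...,::-1].astype(int);P=np.load(f"{n}0.npy")
    r,g,b=im[...,0],im[...,1],im[...,2]
    M={'red':(r>110)&(g<60)&(b<60),'green':(g>70)&(r<60)&(b<90)&(P[...,2]<.1),'cobalt':(b>90)&(r<40)&(g<60)&(P[...,2]<.07)&(P[...,0]<.6)}
    for k,m in M.items():
        m=m&(P[...,2]>.005)&(P[...,2]<.2)&(P[...,0]>0)&(P[...,0]<.8)
        q=P[m]
        if len(q)<5: print(n,k,len(q));continue
        c=np.median(q,0);q=q[np.linalg.norm(q-c,axis=1)<.05]
        w,V=np.linalg.eigh(np.cov(q[:,:2].T));print(n,k,len(q),q.mean(0).round(4),q.min(0).round(3),q.max(0).round(3),'ang',np.arctan2(V[1,1],V[0,1]).round(3),w**.5)
    top=(abs(P[...,2]-.085)<.006)&(P[...,0]>.2)&(P[...,0]<.9)&(abs(P[...,1])<.45)
    if n=='scene': top&=(np.mgrid[:400,:640][1]<400)
    n_,lab,st,ce=cv2.connectedComponentsWithStats(top.astype(np.uint8));i=1+np.argmax(st[1:,4]);q=P[lab==i][:,:2].astype(np.float32)
    rect=cv2.minAreaRect(q*1000);print(n,'top',rect)
    bl=(lab==i)&(b>r+60);print('lid c',P[bl].mean(0).round(3),'deck c',P[(lab==i)&~bl].mean(0).round(3))
    lid=cv2.minAreaRect((P[bl][:,:2]*1000).astype(np.float32));print('lid',lid)
    ro=(abs(P[...,2]-.095)<.004)&(abs(P[...,0]-P[(lab==i)&~bl].mean(0)[0])<.05)&(abs(P[...,1]-P[(lab==i)&~bl].mean(0)[1])<.05)&~bl
    print('ros',ro.sum(),P[ro].mean(0).round(4),P[ro].min(0),P[ro].max(0))
    bt=(abs(P[...,2]-.04)<.003);rc=P[(r>110)&(g<60)&(b<60)&(P[...,2]>.04)&(P[...,2]<.12)]
    c=np.median(rc,0);bt&=np.linalg.norm(P[...,:2]-c[:2],axis=-1)<.06;print('block',cv2.minAreaRect((P[bt][:,:2]*1000).astype(np.float32)))
```

```text
scene red 50 [0.4751 0.3164 0.0834] [0.46  0.311 0.08 ] [0.49  0.322 0.086] ang -2.916 [0.00190356 0.00923356]
scene green 86 [0.3859 0.2645 0.0562] [0.375 0.246 0.029] [0.397 0.28  0.074] ang 1.859 [0.00474122 0.00860374]
scene cobalt 41 [ 0.4105 -0.0529  0.0456] [ 0.399 -0.064  0.043] [ 0.42  -0.044  0.048] ang 0.802 [0.00540248 0.00552563]
scene top ((622.96533203125, -36.07085418701172), (241.33816528320312, 224.2754364013672), 2.3744823932647705)
lid c [ 0.655 -0.024  0.085] deck c [ 0.579 -0.024  0.084]
lid ((653.1591796875, -33.413970947265625), (165.42388916015625, 221.3660888671875), 2.043872117996216)
ros 64 [ 0.543  -0.0379  0.0938] [ 0.52969286 -0.0564682   0.09109554] [ 0.55474762 -0.01992855  0.09742821]
block ((474.8255310058594, 315.4924621582031), (73.21561431884766, 71.4370346069336), 12.408784866333008)
side red 12 [0.4711 0.3107 0.0848] [0.457 0.305 0.082] [0.485 0.314 0.087] ang -2.92 [0.00203055 0.00929501]
side green 47 [0.3763 0.2571 0.0532] [0.369 0.242 0.03 ] [0.385 0.273 0.075] ang 1.906 [0.00308479 0.00852328]
side cobalt 98 [ 0.4038 -0.0625  0.0451] [ 0.392 -0.072  0.038] [ 0.417 -0.051  0.05 ] ang 2.81 [0.00563161 0.00653433]
side top ((619.1705932617188, -37.18638610839844), (241.6880645751953, 225.56117248535156), 2.5633022785186768)
lid c [ 0.647 -0.046  0.086] deck c [ 0.563 -0.052  0.085]
lid ((649.504638671875, -37.102760314941406), (164.3592987060547, 217.10093688964844), 2.9535529613494873)
ros 129 [ 0.5335 -0.0425  0.0947] [ 0.5161592  -0.06000713  0.09120091] [ 0.55127919 -0.02195249  0.09855512]
block ((472.5382080078125, 314.5055236816406), (73.47840881347656, 77.28870391845703), 13.573201179504395)
```

```bash
python3 -c "
import workcell as w;print([k for k in dir(w) if k[0]!='_'], getattr(w,'hold_point_z',None))
print(w.snapshot('wrist')['mount'])"
python3 -m jog '[[-0.744,-0.29,0,0,0,0.28,0],[-0.744,-0.29,0,0,0,0,0]]' | head -c 900
```

```text
['Unreachable', 'finish_job', 'get_state', 'hold_point_z', 'snapshot'] -0.0187
[[ 4.94894700e-04 -9.51316193e-01 -3.08216248e-01  7.77604818e-02]
 [ 9.99999280e-01  1.33897389e-04  1.19239525e-03 -6.09941959e-04]
 [-1.09307556e-03 -3.08216616e-01  9.51315575e-01 -1.42661093e-01]
 [ 0.00000000e+00  0.00000000e+00  0.00000000e+00  1.00000000e+00]]
time: 0.35
eef_pos: [0.2144, 0.5022, 0.2308]
tcp_rot: [0.204, 0.979, -0.0, 0.0]
force: [0.8, 1.0, 0.3]
grip_width: 0.0853
grip_force: 0.0
```

```bash
python3 -m jog '[[-0.75,-0.15,0,0,0,0,0],[-0.75,-0.15,0,0,0,0,0],[-0.75,-0.15,0,0,0,0,0],[-0.75,-0.15,0,0,0,0,0],[-0.75,-0.15,0,0,0,0,0],[-0.75,-0.15,0,0,0,0,0],[-0.75,-0.15,0,0,0,0,0],[-0.75,-0.15,0,0,0,0,0],[0,0,0,0,0,0.3,0],[0,0,0,0,0,0.3,0],[0,0,0,0,0,0.3,0],[0,0,0,0,0,0.3,0]]'
python3 -m jog '[[0,0,0,0,0,0.3,0],[0,0,0,0,0,0.3,0],[0,0,0,0,0,0.3,0],[0,0,0,0,0,0.3,0],[0,0,0,0,0,0.3,0],[0,0,0,0,0,0.3,0],[0,0,0,0,0,0.3,0],[0,0,0,0,0,0.3,0],[0,0,0,0,0,0.3,0],[0,0,0,0,0,0.3,0],[0,0,0,0,0,0.3,0],[0,0,0,0,0,0.3,0]]'
cat >> h.py <<'E'
def to(x,y,z,yaw=None):
    s=get_state();Rm=R.from_quat(s["tcp_rot"]);d=np.array([x,y,z])-s["eef_pos"]
    m=Rm.as_matrix();cur=np.arctan2(m[1,0],m[0,0])
    print('t',round(float(s["time"]),2),'pos',np.round(s["eef_pos"],4),'yaw',cur.round(4),'tilt',m[:,2].round(4),'q',np.round(s["qpos"],2))
    print('shift shares',(Rm.inv().apply(d)/.05).round(3),'turn share z',None if yaw is None else round(-((yaw-cur+np.pi)%(2*np.pi)-np.pi)/.5,3))
E
python3 - <<'E'
from h import *
to(.4737,.3145,.2,.222)
im,P,T,d=shot("wrist");cv2.imwrite("pics/w1.png",im[...,::-1]);np.save("w1.npy",P)
r,g,b=im.astype(int).transpose(2,0,1)
m=(r>100)&(g<60)&(b<60)&(P[...,2]>.078)&(P[...,2]<.092)
q=P[m];print(len(q),q.mean(0),q.min(0),q.max(0));print(cv2.minAreaRect((q[:,:2]*1000).astype(np.float32)))
bt=abs(P[...,2]-.04)<.004;print(cv2.minAreaRect((P[bt][:,:2]*1000).astype(np.float32)))
E
```

```text
time: 1.55
eef_pos: [0.4651, 0.3267, 0.2308]
tcp_rot: [0.487, 0.873, -0.0, -0.0]
force: [-0.5, 0.5, -0.2]
grip_width: 0.0855
grip_force: 0.0
time: 2.75
eef_pos: [0.4649, 0.327, 0.2309]
tcp_rot: [0.987, 0.162, -0.0, 0.0]
force: [-0.1, 0.3, 0.3]
grip_width: 0.0856
grip_force: 0.0
t 2.75 pos [0.4649 0.327  0.2309] yaw 0.3247 tilt [-8.e-04 -5.e-04 -1.e+00] q [0.54 0.3  1.52 0.   1.32 1.78]
shift shares [0.087 0.293 0.618] turn share z 0.205
14 [ 0.53480168 -0.01892606  0.08558602] [ 0.53290229 -0.02171209  0.08486935] [ 0.53702207 -0.01694931  0.08675507]
((535.1204223632812, -18.96921730041504), (3.4486966133117676, 5.308950901031494), 19.907299041748047)
((436.5615234375, 361.72283935546875), (369.19366455078125, 795.466552734375), 20.00741958618164)
```

View pics/w1.png

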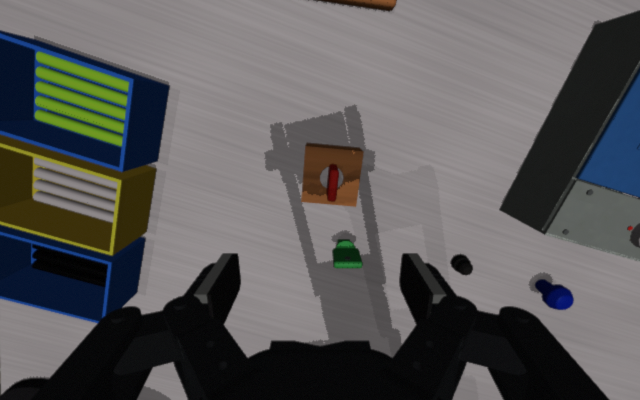

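The wrist view shows the red handle at (333,182) on its block, shaded by the gripper. The green look-alike is at (346,255), behind it on the tool's -x side. The red closed dot is at (630,228).

Run:
```python
from h import *
im=cv2.imread("pics/w1.png")[...,::-1].astype(int);P=np.load("w1.npy")
r,g,b=im.transpose(2,0,1)
near=np.hypot(P[...,0]-.473,P[...,1]-.314)<.06
m=(r>60)&(g<.4*r)&(b<.4*r)&(P[...,2]>.08)&(P[...,2]<.092)&near
q=P[m];print(len(q),q.mean(0),q.min(0),q.max(0));print(cv2.minAreaRect((q[:,:2]*1000).astype(np.float32)))
w,V=np.linalg.eigh(np.cov(q[:,:2].T));print(np.arctan2(V[1,1],V[0,1]))
bt=(abs(P[...,2]-.04)<.004)&near;print(cv2.minAreaRect((P[bt][:,:2]*1000).astype(np.float32)))
```

```text
250 [0.47419386 0.31423046 0.08339743] [0.45665536 0.30635609 0.08055447] [0.49083397 0.32157307 0.08564357]
((473.88427734375, 314.00799560546875), (34.204795837402344, 9.028349876403809), 14.823859214782715)
-2.8932863990846314
((473.495361328125, 314.0449523925781), (70.41075134277344, 70.03724670410156), 13.394895553588867)
```

```bash
python3 -m jog '[[0.086,0.304,0,0,0,0,0],[0,0,0.5,0,0,0.17,0],[0,0,0.5,0,0,0,0],[0,0,0.5,0,0,0,0],[0,0,0.3,0,0,0,0],[0,0,0,0,0,0,0]]'
python3 -c "
from h import *
to(.4738,.314,.052,.237)"
```

```text
time: 3.4
eef_pos: [0.473, 0.3122, 0.1388]
tcp_rot: [0.992, 0.124, -0.003, 0.001]
force: [-0.7, -0.2, -0.6]
grip_width: 0.0852
grip_force: 0.0
t 3.4 pos [0.473  0.3122 0.1388] yaw 0.2484 tilt [-0.0047 -0.0032 -1.    ] q [ 0.51  0.38  1.64 -0.    1.12  1.83]
shift shares [ 0.034 -0.034  1.735] turn share z 0.023
```

```bash
python3 -m jog '[[0.02,-0.03,0.4,0,0,0.02,0],[0,0,0.4,0,0,0,0],[0,0,0.4,0,0,0,0],[0,0,0.4,0,0,0,0],[0,0,0.1,0,0,0,0],[0,0,0,0,0,0,0],[0,0,0,0,0,0,0]]'
python3 -c "
from h import *
to(.4738,.314,.052,.237)"
```

```text
time: 4.1
eef_pos: [0.4759, 0.3162, 0.0575]
tcp_rot: [0.993, 0.118, 0.001, -0.0]
force: [-0.9, 0.5, -0.3]
grip_width: 0.0853
grip_force: 0.0
t 4.1 pos [0.4759 0.3162 0.0575] yaw 0.2363 tilt [ 1.8e-03  9.0e-04 -1.0e+00] q [ 0.51  0.48  1.73 -0.    0.93  1.85]
shift shares [-0.051  0.033  0.109] turn share z -0.001
```

```bash
python3 -m jog '[[-0.045,0.033,0.1,0,0,0,0],[0,0,0,0,0,0,0.5],[0,0,0,0,0,0,0.7],[0,0,0,0,0,0,0.8],[0,0,0,0,0,0,0.8]]' 40
python3 -c "
from h import *
to(.4738,.314,.052,.237)"
```

```text
time: 4.6
eef_pos: [0.4731, 0.3139, 0.0515]
tcp_rot: [0.993, 0.118, 0.0, -0.0]
force: [-0.0, 0.2, -0.7]
grip_width: 0.0282
grip_force: 0.0
t 4.6 pos [0.4731 0.3139 0.0515] yaw 0.2359 tilt [ 4.e-04  2.e-04 -1.e+00] q [ 0.51  0.49  1.74 -0.    0.91  1.85]
shift shares [ 0.014  0.    -0.01 ] turn share z -0.002
```

```bash
python3 -m jog '[[0,0,0,0,0,0,1],[0,0,0,0,0,0,1],[0,0,0,0,0,0,1],[0,0,0,0,0,0,1],[0,0,0,0,0,0,1],[0,0,0,0,0,0,1]]' 60
python3 -c "
from h import *
to(.4738,.314,.052,.237);print(get_state()['moment'])"
```

```text
time: 5.2
eef_pos: [0.4733, 0.3139, 0.0515]
tcp_rot: [0.993, 0.118, 0.0, -0.0]
force: [0.6, 1.1, 3.9]
grip_width: 0.0093
grip_force: 58.8
t 5.2 pos [0.4733 0.3139 0.0515] yaw 0.2358 tilt [ 5.e-04  3.e-04 -1.e+00] q [0.51 0.49 1.74 0.   0.91 1.85]
shift shares [ 0.011  0.001 -0.009] turn share z -0.002
[ 0.0964512  -0.01387965  0.036266  ]
```

```bash
python3 -m jog '[[0,0,-0.2,0,0,0,1],[0,0,-0.3,0,0,0,1],[0,0,-0.5,0,0,0,1],[0,0,-0.7,0,0,0,1],[0,0,-0.7,0,0,0,1],[0,0,-0.6,0,0,0,1],[0,0,0,0,0,0,1]]'
python3 -m jog '[[-0.044,0.3,0,0,0,0,1],[-0.044,0.719,0,0,0,0,1],[-0.044,0.719,0,0,0,0,1],[-0.044,0.719,0,0,0,0,1],[-0.044,0.719,0,0,0,0,1],[-0.044,0.719,0,0,0,0,1],[-0.044,0.719,0,0,0,0,1],[-0.044,0.719,0,0,0,0,1],[-0.044,0.719,0,0,0,0,1],[-0.044,0.719,0,0,0,0,1],[0,0.419,0,0,0,0,1],[0,0,0,0,0,0,1]]'
python3 - <<'E'
from h import *
to(.5355,-.041,.2,1.19)
im,P,T,d=shot("wrist");cv2.imwrite("pics/w2.png",im[...,::-1]);np.save("w2.npy",P);np.save("w2T.npy",T)
print(d['fx'])
E
```

```text
time: 5.9
eef_pos: [0.4754, 0.3151, 0.2064]
tcp_rot: [0.993, 0.118, 0.004, -0.002]
force: [1.5, 0.9, -1.6]
grip_width: 0.0092
grip_force: 58.8
time: 7.1
eef_pos: [0.5343, -0.0443, 0.1994]
tcp_rot: [0.993, 0.116, -0.002, 0.0]
force: [0.2, 0.2, -0.9]
grip_width: 0.009
grip_force: 58.8
t 7.1 pos [ 0.5343 -0.0443  0.1994] yaw 0.2319 tilt [-3.9e-03 -9.0e-04 -1.0e+00] q [-0.16  0.28  1.63 -0.    1.23  1.18]
shift shares [ 0.039 -0.059 -0.013] turn share z -1.916
277.3272885174027
```

View pics/w2.png

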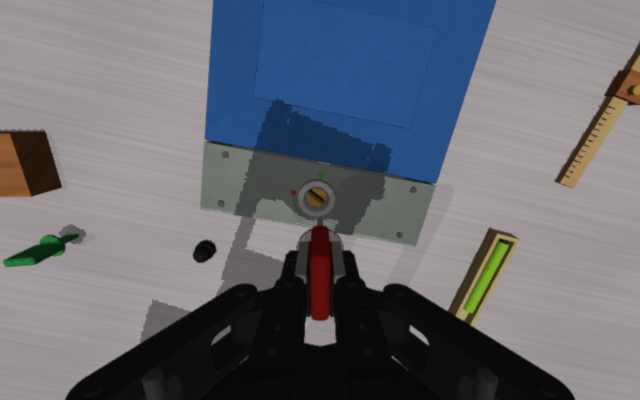

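The plug's slot is visible at (317,197). The red dot is at (293,192), the green dot at (321,174), and the key in hand at (320,270). I'll rectify this region into the box's plane.

```bash
python3 -m jog '[[0.04,-0.06,0,0,0,0,1],[0,0,0,0,0,0,1],[0,0,0,0,0,0,1]]' | head -2
cat > rect.py <<'E'
from h import *
import sys
im,P,T,d=shot("wrist");cv2.imwrite(f"pics/{sys.argv[1]}raw.png",im[...,::-1])
Ti=np.linalg.inv(T)
def ortho(z,c=(.5355,-.041),half=.03,n=500):
    a=np.linspace(-half,half,n);X,Y=np.meshgrid(c[0]+a,c[1]-a)   # image right=+x world, up=+y
    Q=np.stack([X,Y,np.full_like(X,z)],-1)@Ti[:3,:3].T+Ti[:3,3]
    return cv2.remap(im,(Q[...,0]/Q[...,2]*d['fx']+d['cx']).astype(np.float32),(Q[...,1]/Q[...,2]*d['fy']+d['cy']).astype(np.float32),cv2.INTER_CUBIC)
A=ortho(.085);B=ortho(.086)
v=np.hstack([A,B])[...,::-1];v=cv2.convertScaleAbs(v,alpha=1.5)
cv2.imwrite(f"pics/{sys.argv[1]}.png",cv2.resize(v,(800,400)))
# dots on the deck
a=A.astype(int);r,g,b=a.transpose(2,0,1)
px=lambda m:np.array([.5355-.03+np.nonzero(m)[1].mean()*.06/499,-.041+.03-np.nonzero(m)[0].mean()*.06/499])
rd=px((r>70)&(g<.5*r)&(b<.5*r)&(np.mgrid[:500,:500][0]<180));gd=px((g>55)&(r<.6*g)&(b<.8*g));print('red',rd,'green',gd)
v=gd-rd;ang=np.arctan2(v[1],v[0])+np.pi/4;ex=np.array([np.cos(ang),np.sin(ang)]);ey=np.array([-ex[1],ex[0]])
print('box yaw',ang,'dist',np.hypot(*v),'lock',((rd-.0225*ey)+(gd-.0225*ex))/2)
# slot: dark pixels within the plug at z=.086
lock=((rd-.0225*ey)+(gd-.0225*ex))/2
b_=B.astype(int);yy,xx=np.mgrid[:500,:500];wx=.5055+xx*.06/499;wy=-.011-yy*.06/499
br=b_.sum(-1)
ins=np.hypot(wx-lock[0],wy-lock[1])<.0088
t=np.percentile(br[ins],[10,30,50,70]);print(t)
m=ins&(br<(t[0]+t[3])/2)
w,V=np.linalg.eigh(np.cov(np.c_[wx[m],wy[m]].T));print('slot yaw',np.arctan2(V[1,1],V[0,1])%np.pi,w**.5,'c',wx[m].mean(),wy[m].mean())
E
python3 rect.py o1; python3 -c "
from h import *
to(.5355,-.041,.2,1.19)"
```

```text
time: 7.45
eef_pos: [0.5364, -0.0364, 0.2011]
red [ 0.53439234 -0.01897424] green [ 0.55790047 -0.04047658]
box yaw 0.04453335625438104 dist 0.03185879718736024 lock [ 0.53540839 -0.04146509]
[ 67.  120.1 195.  203. ]
slot yaw 1.1196349837862265 [0.00140007 0.0049725 ] c 0.5357137711478426 -0.04159100224074239
t 7.5 pos [ 0.5365 -0.0365  0.2012] yaw 0.2375 tilt [-5.e-04  1.e-04 -1.e+00] q [-0.15  0.28  1.63  0.    1.23  1.19]
shift shares [-0.04   0.082  0.024] turn share z -1.905
```

View pics/o1.png

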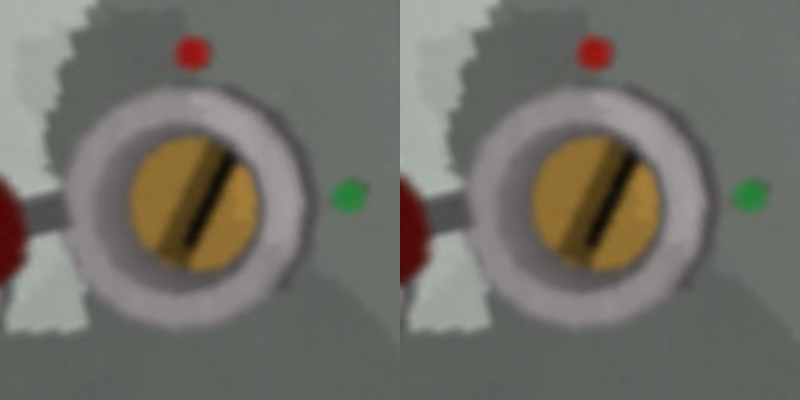

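The rectified view shows the brass plug with its slot running from lower left to upper right, about 1.12 rad in world. Red dot is at the top and green at the right, so the lock axis is at about (0.5354, -0.0415).

```bash
python3 -m jog '[[-0.04,0.1,0,0,0,-0.295,1],[0,0,0,0,0,-0.295,1],[0,0,0,0,0,-0.295,1],[0,0,0,0,0,-0.295,1],[0,0,0,0,0,-0.295,1],[0,0,0,0,0,-0.295,1],[0,0,0.3,0,0,0,1],[0,0,0.3,0,0,0,1],[0,0,0,0,0,0,1],[0,0,0,0,0,0,1]]' | head -2
python3 rect.py o2; python3 -c "
from h import *
to(.5354,-.0415,.15,1.12)"
```

```text
time: 8.5
eef_pos: [0.5359, -0.0424, 0.1714]
red [ 0.53434266 -0.0190813 ] green [ 0.55786936 -0.04060785]
box yaw 0.04436613029995373 dist 0.03188883779912651 lock [ 0.53536604 -0.04158246]
[ 22. 129. 232. 251.]
slot yaw 1.1261344376923432 [0.00139248 0.00478395] c 0.5356124467231885 -0.04122722945006933
t 8.55 pos [ 0.5365 -0.0426  0.1719] yaw 1.1215 tilt [ 7.e-04 -1.e-04 -1.e+00] q [-0.16  0.31  1.67  0.    1.16  0.29]
shift shares [ 0.01  -0.028  0.437] turn share z 0.003
```

View pics/o2.png

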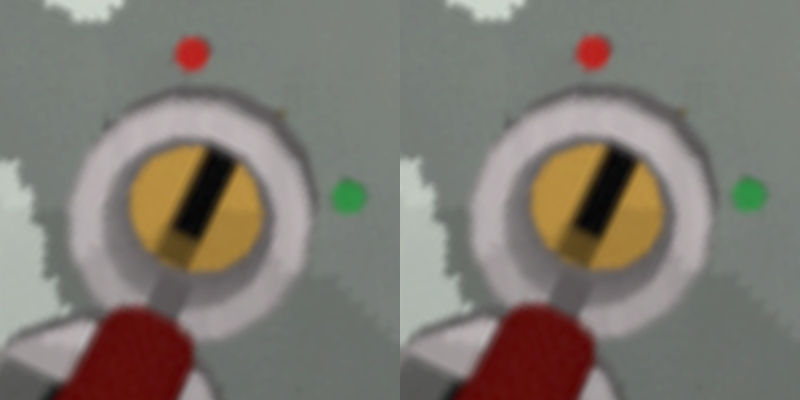

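View pics/o2raw.png

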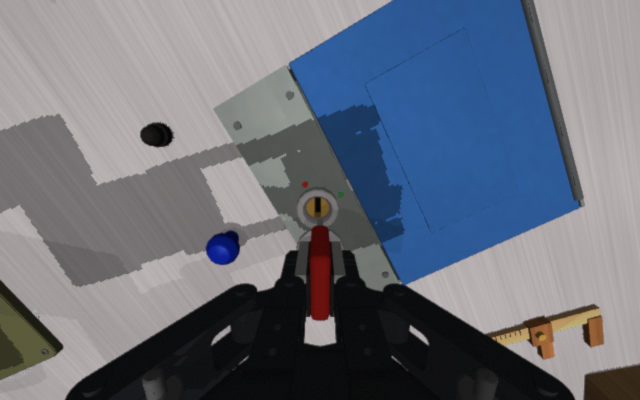

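The second rectified view agrees: slot about 1.13 rad, lock at (0.5354, -0.0416). In the raw frame the slot at (318,207) lies parallel to the key handle at (319,270). I'll check the key's offset in the hand and then descend.

Run:
```python
from h import *
im,P,T,d=shot("wrist");s=get_state();Rm=R.from_quat(s["tcp_rot"])
r,g,b=im.astype(int).transpose(2,0,1);m=(r>60)&(g<.4*r)&(b<.4*r)&(np.mgrid[:400,:640][0]>215)
Q=Rm.inv().apply(P[m]-s["eef_pos"]);Q=Q[~np.isnan(Q[:,0])];t=Q[abs(Q[:,2]-np.percentile(Q[:,2],10))<.004]
print(len(t),t.mean(0),t.min(0),t.max(0),cv2.minAreaRect((t[:,:2]*1000).astype(np.float32)))
to(.5354,-.0416,.142,1.125)
```

```text
1224 [ 0.00164277  0.00088863 -0.03171751] [-0.01795314 -0.00362974 -0.03374652] [ 0.0176444   0.0054414  -0.02862076] ((-0.15314674377441406, 0.8808667659759521), (8.870471000671387, 35.57994079589844), 89.3670654296875)
t 8.6 pos [ 0.5367 -0.0427  0.1721] yaw 1.1213 tilt [ 1.4e-03 -2.0e-04 -1.0e+00] q [-0.16  0.31  1.67 -0.    1.16  0.29]
shift shares [ 0.008 -0.033  0.602] turn share z -0.007
```

```bash
python3 -m jog '[[0.01,-0.04,0.2,0,0,-0.01,1],[0,0,0.3,0,0,0,1],[0,0,0.1,0,0,0,1],[0,0,0.1,0,0,0,1],[0,0,0,0,0,0,1]]'
python3 -c "
from h import *
to(.5354,-.0416,.1345,1.125)"
python3 -m jog '[[0,0,0.04,0,0,0,1],[0,0,0.04,0,0,0,1],[0,0,0.04,0,0,0,1],[0,0,0,0,0,0,1]]'
```

```text
time: 9.1
eef_pos: [0.5341, -0.0415, 0.1358]
tcp_rot: [0.846, 0.534, -0.0, -0.0]
force: [-0.1, 0.3, -1.2]
grip_width: 0.0089
grip_force: 58.9
t 9.1 pos [ 0.5341 -0.0415  0.1358] yaw 1.1258 tilt [-1.e-03  2.e-04 -1.e+00] q [-0.16  0.35  1.72 -0.    1.08  0.29]
shift shares [0.009 0.023 0.026] turn share z 0.002
time: 9.5
eef_pos: [0.5344, -0.0416, 0.1302]
tcp_rot: [0.846, 0.534, -0.0, -0.0]
force: [-0.3, -0.6, -1.0]
grip_width: 0.0091
grip_force: 58.9
```

```bash
for i in 1; do python3 -m jog '[[0,0,0.03,0,0,0,1],[0,0,0.03,0,0,0,1],[0,0,0,0,0,0,1]]'; python3 -m jog '[[0,0,0.02,0,0,0,1],[0,0,0.02,0,0,0,1],[0,0,0,0,0,0,1]]'; done
```

```text
time: 9.8
eef_pos: [0.5347, -0.0414, 0.1272]
tcp_rot: [0.846, 0.534, 0.0, 0.0]
force: [1.3, 0.3, -1.0]
grip_width: 0.0091
grip_force: 58.9
time: 10.1
eef_pos: [0.5346, -0.0414, 0.1252]
tcp_rot: [0.846, 0.534, 0.0, -0.0]
force: [0.5, 1.2, -1.7]
grip_width: 0.0089
grip_force: 58.9
```

```bash
python3 -m jog '[[0,0,0.02,0,0,0,1],[0,0,0.02,0,0,0,1],[0,0,0,0,0,0,1]]'; python3 -m jog '[[0,0,0.02,0,0,0,1],[0,0,0,0,0,0,1]]';python3 -c "
from h import *
print(get_state()['moment'],get_state()['eef_pos'])"
```

```text
time: 10.4
eef_pos: [0.5347, -0.0414, 0.1232]
tcp_rot: [0.846, 0.534, 0.0, -0.0]
force: [1.1, 2.7, -1.1]
grip_width: 0.009
grip_force: 58.9
time: 10.6
eef_pos: [0.5347, -0.0414, 0.1223]
tcp_rot: [0.846, 0.534, 0.0, -0.0]
force: [1.7, 2.8, -0.9]
grip_width: 0.0089
grip_force: 59.0
[ 0.44877648 -0.34905093  0.00596688] [ 0.5347089  -0.04138867  0.12225925]
```

```bash
python3 -m jog '[[0.012,0,0,0,0,0,1],[0,0,0.03,0,0,0,1],[0,0,0.03,0,0,0,1],[0,0,0,0,0,0,1]]'; python3 -m jog '[[0,0,0.03,0,0,0,1],[0,0,0.03,0,0,0,1],[0,0,0,0,0,0,1]]';python3 -c "
from h import *
print(get_state()['moment'],get_state()['eef_pos'])"
```

```text
time: 11.0
eef_pos: [0.5346, -0.041, 0.1191]
tcp_rot: [0.846, 0.534, -0.0, -0.0]
force: [0.8, 2.2, -1.3]
grip_width: 0.0091
grip_force: 58.9
time: 11.3
eef_pos: [0.5347, -0.041, 0.116]
tcp_rot: [0.846, 0.534, -0.0, -0.0]
force: [0.6, 1.7, -1.7]
grip_width: 0.009
grip_force: 58.9
[ 0.31200648 -0.2536206   0.0451939 ] [ 0.5346563  -0.04100728  0.11604436]
```

Inside the slot (tip about 10 mm below the plug face). Next it pushes on, against the spring, to home at TCP z of about 0.1065.

```bash
python3 -m jog '[[0.008,0,0.03,0,0,0,1],[0,0,0.03,0,0,0,1],[0,0,0.03,0,0,0,1],[0,0,0,0,0,0,1]]'; python3 -m jog '[[0,0,0.03,0,0,0,1],[0,0,0.03,0,0,0,1],[0,0,0,0,0,0,1]]';python3 -c "
from h import *
print(get_state()['moment'],get_state()['eef_pos'])"
```

```text
time: 11.7
eef_pos: [0.5346, -0.0408, 0.1116]
tcp_rot: [0.846, 0.534, -0.0, -0.0]
force: [0.6, 1.2, -0.8]
grip_width: 0.009
grip_force: 59.0
time: 12.0
eef_pos: [0.5347, -0.0408, 0.1088]
tcp_rot: [0.846, 0.534, -0.0, 0.0]
force: [-1.2, -0.7, 3.0]
grip_width: 0.0094
grip_force: 59.3
[-0.02132132  0.21368675 -0.05296299] [ 0.53471056 -0.04080625  0.10879391]
```

```bash
python3 -m jog '[[0,0,0.03,0,0,0,1],[0,0,0.01,0,0,0,1],[0,0,0,0,0,0,1]]'; python3 -m jog '[[0,0,0.02,0,0,0,1],[0,0,0,0,0,0,1]]';python3 -c "
from h import *
print(get_state()['moment'],get_state()['eef_pos'])"
```

```text
time: 12.3
eef_pos: [0.5348, -0.0408, 0.1069]
tcp_rot: [0.846, 0.534, -0.0, 0.0]
force: [-1.2, -0.9, 2.5]
grip_width: 0.0092
grip_force: 59.5
time: 12.5
eef_pos: [0.5348, -0.0408, 0.1067]
tcp_rot: [0.846, 0.534, -0.0, 0.0]
force: [-3.2, -0.5, 8.6]
grip_width: 0.0091
grip_force: 60.6
[-6.21123820e-02  6.40745088e-01 -1.79924854e-05] [ 0.53482225 -0.04077937  0.10668663]
```

```bash
python3 -m jog '[[0,0,0,0,0,0.1,1],[0,0,0,0,0,0.2,1],[0,0,0,0,0,0.2,1],[0,0,0,0,0,0,1]]' 80; python3 -c "
from h import *
to(.535,-.041,.1067,.0445);print(get_state()['moment'])"
```

```text
time: 12.9
eef_pos: [0.5348, -0.0405, 0.1068]
tcp_rot: [0.906, 0.423, 0.0, 0.0]
force: [-3.0, 1.1, 10.2]
grip_width: 0.0087
grip_force: 79.6
t 12.9 pos [ 0.5348 -0.0405  0.1068] yaw 0.8739 tilt [ 3.e-04  1.e-04 -1.e+00] q [-0.15  0.38  1.75  0.    1.01  0.54]
shift shares [-0.005  0.01   0.001] turn share z 1.659
[ 0.06790666  0.63742267 -0.02684407]
```

```bash
python3 -m jog '[[0,0,0,0,0,0.2,1],[0,0,0,0,0,0.2,1],[0,0,0,0,0,0.2,1],[0,0,0,0,0,0.2,1],[0,0,0,0,0,0,1]]'; python3 -c "
from h import *
to(.535,-.041,.1067,.0445);print(get_state()['moment'])"
```

```text
time: 13.4
eef_pos: [0.5349, -0.0406, 0.1068]
tcp_rot: [0.972, 0.235, 0.0, 0.0]
force: [-2.5, 0.5, 9.2]
grip_width: 0.0092
grip_force: 79.5
t 13.4 pos [ 0.5349 -0.0406  0.1068] yaw 0.474 tilt [ 6.e-04 -1.e-04 -1.e+00] q [-0.15  0.38  1.75 -0.    1.01  0.94]
shift shares [-0.003  0.008  0.001] turn share z 0.859
[-0.0011628   0.58539828  0.00489867]
```

```bash
python3 -m jog '[[0,0,0,0,0,0.2,1],[0,0,0,0,0,0.2,1],[0,0,0,0,0,0.2,1],[0,0,0,0,0,0.2,1],[0,0,0,0,0,0.08,1],[0,0,0,0,0,0.05,1],[0,0,0,0,0,0,1]]'; python3 -c "
from h import *
to(.535,-.041,.1067,.0445);print(get_state()['moment'])
im,P,T,d=shot('scene');cv2.imwrite('pics/s2.png',im[100:320,180:540,::-1])"
```

```text
time: 14.1
eef_pos: [0.5349, -0.0408, 0.1067]
tcp_rot: [1.0, 0.005, 0.0, 0.0]
force: [-3.3, -0.4, 7.8]
grip_width: 0.009
grip_force: 79.5
t 14.1 pos [ 0.5349 -0.0408  0.1067] yaw 0.0106 tilt [ 5.e-04 -4.e-04 -1.e+00] q [-0.15  0.38  1.75 -0.    1.01  1.41]
shift shares [0.002 0.004 0.001] turn share z -0.068
[-0.0767858   0.61833459  0.05874438]
```

View pics/s2.png

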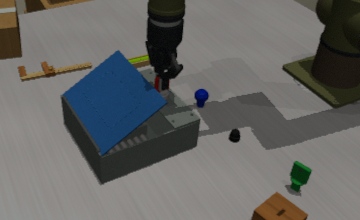

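The scene crop shows the lid springing open beside the gripper, with the stopper and eraser cap still in place. One more small turn will confirm the key is at the stop.

```bash
python3 -m jog '[[0,0,0,0,0,0.06,1],[0,0,0,0,0,0.06,1],[0,0,0,0,0,0,1],[0,0,0,0,0,0,1]]'; python3 -c "
from h import *
to(.535,-.041,.1067,.0445);print(get_state()['moment'])"
```

```text
time: 14.55
eef_pos: [0.5349, -0.0408, 0.1068]
tcp_rot: [1.0, -0.024, 0.0, 0.0]
force: [-2.6, -0.7, 9.4]
grip_width: 0.0089
grip_force: 79.5
t 14.55 pos [ 0.5349 -0.0408  0.1068] yaw -0.0489 tilt [ 5.e-04 -4.e-04 -1.e+00] q [-0.15  0.38  1.75 -0.    1.01  1.47]
shift shares [0.001 0.003 0.001] turn share z -0.187
[-0.1316262   0.58037762  0.09046429]
```

```bash
python3 -m jog '[[0,0,0,0,0,0,1],[0,0,0,0,0,0,1],[0,0,0,0,0,0,1],[0,0,0,0,0,0,1],[0,0,0,0,0,0,1],[0,0,0,0,0,0,1],[0,0,0,0,0,0,0.8],[0,0,0,0,0,0,0.6],[0,0,0,0,0,0,0.4],[0,0,0,0,0,0,0.2],[0,0,0,0,0,0,0],[0,0,0,0,0,0,0]]' >/dev/null
python3 -m jog '[[0,0,0,0,0,0,0],[0,0,0,0,0,0,0],[0,0,-0.2,0,0,0,0],[0,0,-0.3,0,0,0,0],[0,0,-0.5,0,0,0,0],[0,0,-0.6,0,0,0,0],[0,0,-0.4,0,0,0,0],[0,0,0,0,0,0,0],[0,0,0,0,0,0,0]]'
python3 - <<'E'
from h import *
im,P,T,d=shot("wrist");im2,P2,_,_=shot("scene")
cv2.imwrite("pics/f.png",np.hstack([im[100:320,120:520],im2[100:320,160:560]])[...,::-1])
r,g,b=im.astype(int).transpose(2,0,1)
m=(r>60)&(g<.4*r)&(b<.4*r)&(np.hypot(P[...,0]-.535,P[...,1]+.041)<.05)&(P[...,2]>.115)
q=P[m];print(len(q),q.mean(0),q[:,2].max());t=q[abs(q[:,2]-np.percentile(q[:,2],90))<.004]
rc=cv2.minAreaRect((t[:,:2]*1000).astype(np.float32));w,V=np.linalg.eigh(np.cov(t[:,:2].T))
print('key yaw',np.arctan(V[1,1]/V[0,1]),rc,np.percentile(q[:,2],[50,95]))
for Q,I in((P,im),(P2,im2)):
    r,g,b=I.astype(int).transpose(2,0,1);l=(b>r+50)&(b>80)&(Q[...,2]>.1)&(Q[...,0]>.55)&(Q[...,0]<.8)&(abs(Q[...,1])<.2);p=Q[l]
    if len(p)>50: c=p.mean(0);n=np.linalg.svd(p[::max(1,len(p)//3000)]-c)[2][2];print('lid',len(p),np.arccos(abs(n[2])))
print(get_state()['force'],get_state()['time'])
E
```

```text
time: 16.65
eef_pos: [0.535, -0.0406, 0.2065]
tcp_rot: [1.0, -0.025, 0.001, 0.0]
force: [-0.7, 1.4, -1.1]
grip_width: 0.0854
grip_force: 0.0
416 [ 0.5367964  -0.04168347  0.13992439] 0.1421125913345386
key yaw 0.008670288200248127 ((535.9212036132812, -41.73801040649414), (33.57688903808594, 8.661149024963379), 0.4597127139568329) [0.13996027 0.14111153]
lid 130 1.2020790048775176
[-0.0678456   0.63790785 -0.063689  ] 16.75
```

View pics/f.png

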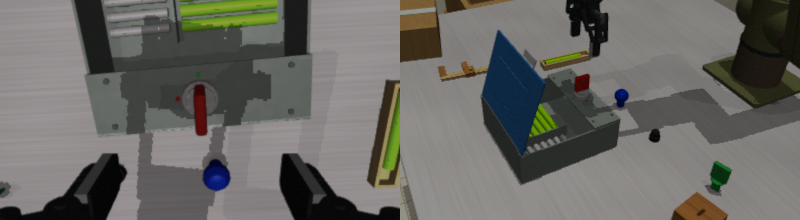

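The final views show the lid standing fully open and the red key in the lock at (200,105), in line with the green mark. The hand is clear and the stopper, eraser cap, barrel and gauge are where they were.

```bash
python3 -c "
from workcell import *
print(finish_job())"
```

```text
the job is handed in; nothing more can be done
None
```

The job is handed in at about 17 s: the red key is home in the lock and turned to the open mark, the lid stands fully open, the hand is clear, and the other items look undisturbed in the final pictures.

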